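# Lift a freshly lacquered disc onto the drying rack with a spatula

## Robot

A 6-joint arm with a two-finger parallel gripper is mounted at the origin on the work surface. World frame = base frame: x ahead of the robot, y to its left, z up, the work surface at z = 0. Lengths are in m, angles in rad, forces in N, time in s.
With the tool pointing down it reaches from about 0.275 to 0.825 m from the base axis. Payload 4.9 kg.
Tool frame: the origin (TCP) lies on the centre line of the jaws, within the pads' length; the fingertips stand robot.tip_extent ahead of it and the grasp point (between the pads) lies 11 mm behind it (robot.tip_extent is the distance from the TCP to the fingertips, in m); z points along the fingers, y is the line along which they close (so a half turn about z gives the same grasp; the last joint's range is limited). The gripper opens to 85 mm and grips with 20 to 120 N. Pads are 22 mm wide; open, the fingers measure 114 mm over their backs; the gripper's body (76 mm by 85 mm) begins 54 mm behind the grasp point. The pads swing forward as they close: fully open they stand 13 mm farther back than shut.
Start: joints at [1.113, 0.326, -0.193, 1.052, 0, 1.437], TCP at [0.175, 0.521, 0.239] pointing down, gripper open.
Joint ranges: [-2.65, 2.65], [-0.97, 1.79], [-1.3, 1.35], [-1.93, 2.1], [-1.47, 1.37], [-3.14, 3.14]. Speed limits (rad/s): [2.57, 2.57, 3.14, 3.14, 3.14, 3.14].

## Interface

Orientations are given as a rotation vector (axis times angle).
In Python, from cell import robot gives the robot as it stands.
- The arm moves only by the shell command python3 -m pendant 'ROWS' [OPENING]. ROWS is JSON, a list of rows, each a list of 4 numbers: the shift along the tool's x, y, z in mm, then the turn about the tool's z in degrees. In form: [[tx, ty, tz, turn], ...]. A call has 1 to 5 rows; each row shifts and turns the commanded pose from where the row before left it, along the tool's axes as they then stand; what a row does not reach is not made up. A row lasts 1/8 s, in which the tool goes at most 62.5 mm and 10.7 degrees, less where a joint would pass 70% of its speed; a pose out of reach is approached as far as the arm can. A call is refused whole if a number of a shift passes 62.5 or a number of a turn 10.7, either way. A call with a gripper value outside its range is refused whole. OPENING is the finger opening in mm, from 0 to 85.4, set as the call begins (- or left out, the last holds). The fingers move at their own pace and stop on an object; the grip force is fixed at half the most. Time passes only in rows, so rows that do not move let the fingers close. It gives the time, the measured TCP pose, the force, the opening and the grip force at its end, in the units of the state.
- robot.get_state(): the state, without advancing time (a new reading comes with each control period).
- robot.camera(name): name is "scene" or "top"; returns a dict with "color" (400x640x3 uint8, red, green, blue), "range_z" (400x640 float32, m along the optical axis (not along the pixel's ray), 0 where there is no reading), "intrinsics" (3x3 intrinsics, pixels), "D" ([k1, k2, p1, p2, k3] as OpenCV has them; the pictures are not rectified), "position" and "rotation" of the camera in the world. Camera axes: x right, y up, looking along -z (the intrinsics and any distortion apply to the point x, -y, -z); pixel columns grow to the right and rows downward; lengths in m; the calibration is good to about 2 mm. A picture is of the moment at which its call begins.
- robot.hand_in(): hands the job in; it is judged then, once.
Trained networks look in the newest picture that a camera, given by its name, has taken for a name from the list of things; names that differ only in an ending like _2 or _b are one class to them, and where a whole thing is asked for, a point or a joint stands for the part that bears it (a point fixed in the world has none). Each returns a list of dicts, best first, with "score" (0 to 1); they miss things now and then, are a little off and sometimes report something else, mostly with a low value. They report only what shows in the picture. A call takes as long as a camera call. They do not tell look-alikes from the thing itself.
- robot.recognise(target, camera): "location" ([x, y, z] in m, in world coordinates, good to about 4 mm: the middle of the surface that is visible of it).
- robot.spot_point(target, camera): "location" ([x, y, z] in m, in world coordinates, good to about 4 mm: a listed point, or the origin of a listed thing).
The state is a dict: "t": time; "q": joint angles; "qvel": joint speeds; "joint_torque": joint torques, N m; "tcp_pos": TCP position; "tcp_rot": TCP orientation; "contact_force": force on the tool from outside, world axes, zero at the start; "ft_torque": the same for the moment, N m; "gripper_width": opening from 0.0 (shut) to 1.0 (fully open); "gripper_force": force on a finger pad.
Only numpy, scipy, OpenCV 4.12 (cv2) and the standard library are available. Lean on these libraries where they do the work, as an engineer would, in place of code of your own. Each camera call takes 0.05 s, during which the arm holds its last target. There are 200 camera calls.

## Task

The embossed metal disc lying on the plywood stop board has wet lacquer on it, so the hand must never touch it. Take the spatula from its rest, feel for the board with the blade's front edge, pressing only lightly, slide the blade under the disc without forcing it (the two dogs on the board will hold it back), lift it off and set it gently, centred and level, face up, on the two rails of the drying rack. Then take the blade out from under it and lay the spatula back in its rest; leave the hammer, the jar and the spool where they are.

Things in the scene. Friction and masses are not known exactly. Their poses are not given: they have to be found in the camera images.
- spatula: Loose cranked spatula, 0.22 kg. Origin: on the centre line of its handle at the best place to grip (from above, across y); x towards the blade, z up. Handle: straight wooden bar 14 mm wide (y), 24 mm tall (z = -12 to 12), x = -70 to 60 mm. A neck 16 mm wide goes down from (x 54, z -6) to the blade's heel (x 81, z -40). It can pitch a little in the grip under load.
- disc: Loose aluminium disc, rings of punched dots on its face, about 0.15 kg, 130 mm across, 9 mm thick overall plus a low boss. Origin: centre of its underside, z up out of its face. The underside is flat to radius 52 mm, then rises conically to the rim (radius 65 mm), whose lower edge is 3 mm above what the disc lies on. It slides on the board when pushed.
- board: Fixed plywood stop board that the disc lies on; its top stands 12 to 20 mm above the bench, at z = 20 mm in its frame, x = -140 to 80, y = -80 to 80 mm. x points from the open side, where the spatula comes in, towards the dogs; z up. Two round steel dogs (16 mm diameter, 24 mm high) stand at x = 48, y = -55 and +55 mm; the blade's front passes between them.
- rack: Fixed steel drying rack; origin at the centre of its foot, on the bench, z up. Two rails along x, 110 mm long, 8 mm wide, centred at y = -46 and +46 mm, tops at z = 60 mm; 84 mm clear between them, open at both ends, nothing between above z = 6 mm (foot plate 120 by 110 mm). x points about as the board's: bring the spatula in heading along +x. The disc belongs centred over the origin.
- hammer: Loose hammer, 260 mm long, lying on the bench at the robot's left. Leave alone. Origin: about the middle.
- jar: Loose closed amber jar, 60 mm diameter, 75 mm high, standing on the bench at the robot's left. Leave alone. Origin: centre of its underside.
- spool: Loose copper spool, 64 mm diameter, 40 mm high, standing on the bench at the far right. Leave alone. Origin: centre of its underside.
- board_seat (a point): Point on the board's top where the centre of the disc comes to rest once pushed against both dogs: straight above the board's origin, same axes. The disc starts 3 to 25 mm short of it (-x) and up to 8 mm off in y.
- blade_heel (a point): Where the blade is riveted on, mid heel: 75 mm ahead of and 40 mm below the spatula's origin, same axes. From here the flat steel blade (100 long, 64 wide, 2 mm thick, its top at this point) runs along x but bent up or down by an unknown angle up to 0.1 rad: its front edge is up to 10 mm off; feel for it. The neck stops the disc's rim: the front gets to 20-30 mm past the disc's centre.
- rest: Fixed wooden rest in which the spatula's handle lies; origin at the centre of its foot (120 by 50 mm), on the bench, z up, x as the spatula lying in it. Two posts, 8 mm thick, at x = -45 and +45 mm hold the handle's underside 50 mm above the bench between cheeks 18 mm apart and 12 mm high (to z = 62 mm).
- rest_seat (a point): Where the spatula's origin lies when the spatula is in its rest: 62 mm above the origin of the rest, same axes. The free space between the posts is for the fingers.
There are look-alikes about, which are no part of the job. Of the things that look like the rack, take the one that is nearest to the robot's base at the start.

How it is judged:
On the way, in this order (a step that is already met when the one before it is completed fails the run):
1. the disc rides on the spatula's blade, lifted clear of the board (z of disc in the frame of board above 0.045 m and contact force between disc and spatula above 0.3 N and contact force between disc and board below 0.05 N and angle between disc's own z axis and vertical below 0.3 rad), for 0.3 s.
2. the disc rests on the rack's rails, off the spatula (horizontal distance between disc and rack below 0.02 m and contact force between disc and rack above 0.3 N and contact force between disc and spatula below 0.05 N), for 0.2 s.
At the end, for the whole second after the job is handed in: Disc still, level (0.06 rad), face up on both rails, centre within 20 mm of the rack's in plan, underside 57 to 64 mm above its foot, off the spatula; spatula still in the notches of its rest, origin within 20 mm in plan and 4 mm in height of its seat, level (0.08 rad) (horizontal distance between disc and rack below 0.02 m and z of disc in the frame of rack between 0.057 and 0.064 m and angle between disc's own z axis and vertical below 0.06 rad and contact force between disc and spatula below 0.05 N and linear speed of each of disc, spatula below 0.02 m/s and horizontal distance between spatula and rest_seat below 0.02 m and z of spatula in the frame of rest_seat between -0.004 and 0.004 m and angle between spatula's own z axis and vertical below 0.08 rad and angle between the x axis of spatula and the x axis of rest, either way round below 0.2 rad); the robot touches nothing.
It fails at once if the hand touches the wet disc (contact force between any of the fingers, the arm and disc above 0.3 N).
It fails at once if the disc is dropped or flung (faster than 0.6 m/s) (linear speed of disc above 0.6 m/s).
It fails at once if the disc is tipped over (angle between disc's own z axis and vertical above 0.6 rad).
It fails at once if the hammer, jar or spool is moved more than 20 mm (distance of any of hammer, jar, spool from where it was at the start of the episode above 0.02 m).
It fails at once if the spatula, or the disc, is pressed against the board or its dogs with over 20 N (contact force between any of spatula, disc and board above 20 N).
It also fails if it takes over 67 s, if anything falls off the work surface, if the arm or the gripper's body presses on something with over 40 N, if the wrist force passes 120 N, or if a joint passes its speed limit or range.

## Working session

There is one attempt and no reset: what is moved stays moved. The work goes in short steps, Python scripts to look and compute and a shell command to move; the robot and the scene stay as the last step left them, time stands still between calls to the robot, and variables do not carry over. Pictures are saved under pics/ and viewed, at most 10 in all, crops included, and the job is handed in when it is done.

```bash
ls; mkdir -p pics; python3 - <<'E'
from cell import robot
import cv2,numpy as np
s=robot.get_state();print({k:np.round(v,3).tolist() for k,v in s.items()},robot.tip_extent)
for n in("scene","top"):
    c=robot.camera(n);cv2.imwrite(f"pics/{n}0.png",c["color"][:,:,::-1]);print(n,c["position"],c["rotation"],c["intrinsics"],c["D"])
    for t in("spatula","disc","board","rack","rest","hammer","jar","spool","board_seat","blade_heel","rest_seat"):
        print(t,[(np.round(d["location"],3).tolist(),round(d["score"],2)) for d in robot.spot_point(t,n)])
E
```

```text
pics
{'t': 0.0, 'q': [1.113, 0.327, -0.194, 1.052, 0.0, 1.437], 'qvel': [0.001, 0.001, 0.001, 0.001, -0.001, -0.001], 'joint_torque': [0.001, -44.34, 26.244, 0.015, -0.0, 0.0], 'tcp_pos': [0.175, 0.521, 0.239], 'tcp_rot': [-0.506, -3.1, 0.003], 'contact_force': [-0.81, 0.677, 0.071], 'ft_torque': [-0.031, 0.003, -0.017], 'gripper_force': 0.0, 'gripper_width': 1.002} 0.008
scene [ 1.04124853 -0.38637078  0.99256982] [0.58337787 0.24586672 0.82425428] [[373.23182513   0.         323.07280949]
 [  0.         373.23182513 202.76429896]
 [  0.           0.           1.        ]] [-0.0290115  0.         0.         0.         0.       ]
spatula [([0.51, -0.354, 0.061], 0.72)]
disc [([0.674, 0.088, 0.015], 0.68), ([0.504, -0.351, 0.0], 0.24)]
board [([0.678, 0.091, -0.005], 0.77)]
rack [([0.818, -0.2, -0.002], 0.97), ([0.477, 0.106, -0.003], 0.89), ([0.583, 0.499, 0.006], 0.56)]
rest [([0.507, -0.355, -0.001], 0.9)]
hammer []
jar [([0.34, 0.346, -0.002], 0.68)]
spool [([0.658, -0.329, 0.002], 0.64)]
board_seat []
blade_heel [([0.524, -0.281, 0.022], 0.85)]
rest_seat [([0.508, -0.35, 0.062], 0.87)]
top [0.51774877 0.08313936 1.19374052] [ 0.03813965 -0.06936406 -1.55405914] [[417.75832239   0.         317.57378228]
 [  0.         417.75832239 199.95071735]
 [  0.           0.           1.        ]] [-0.09130895  0.          0.          0.          0.        ]
spatula [([0.507, -0.358, 0.058], 0.6)]
disc [([0.674, 0.091, 0.014], 0.85)]
board []
rack [([0.584, 0.499, 0.0], 0.9), ([0.473, 0.11, 0.001], 0.85), ([0.816, -0.204, -0.001], 0.61), ([0.506, -0.355, 0.003], 0.52)]
rest [([0.506, -0.356, 0.001], 0.55)]
hammer [([0.588, 0.334, 0.004], 0.92)]
jar [([0.336, 0.349, 0.003], 0.62), ([0.589, 0.333, 0.001], 0.54)]
spool [([0.66, -0.328, 0.004], 0.8)]
board_seat []
blade_heel [([0.522, -0.281, 0.02], 0.78)]
rest_seat [([0.512, -0.356, 0.061], 0.67)]
```

View pics/top0.png

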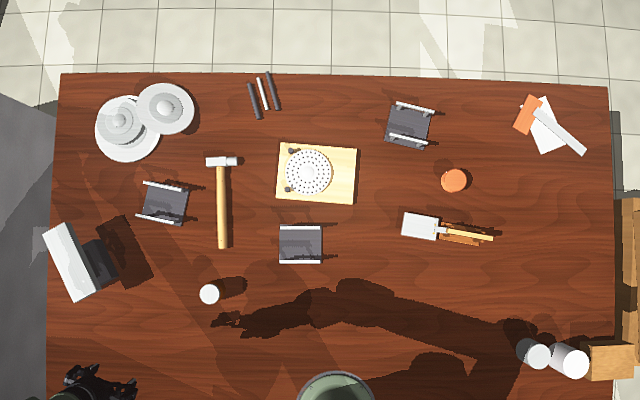

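View pics/scene0.png

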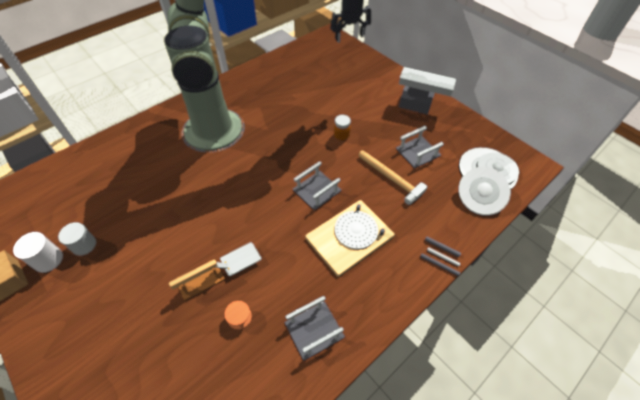

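The top view (image up = +x, left = +y) shows the spatula at about (445,230) with its blade pointing left (+y). The board is at about (316,173) with its dogs on the left side, and the near rack is at about (300,244) with its rails running left-right. Next I'll measure all of these from depth.

```bash
cat > h.py <<'E'
from cell import robot
import cv2,numpy as np
from scipy.spatial.transform import Rotation as R
def cloud(n):
    c=robot.camera(n);K=c["intrinsics"];D=np.array(c["D"])
    v,u=np.mgrid[:400,:640];p=np.stack([u.ravel(),v.ravel()],1).astype(np.float64)[:,None]
    m=cv2.undistortPoints(p,K,D)[:,0];z=c["range_z"].ravel()
    P=np.stack([m[:,0]*z,-m[:,1]*z,-z],1)
    r=np.array(c["rotation"]);r=R.from_rotvec(r) if r.ndim==1 else R.from_matrix(r)
    W=r.apply(P)+c["position"];W[z<=0]=np.nan
    return W.reshape(400,640,3),c["color"]
def box(W,x0,x1,y0,y1,z0,z1):
    w=W.reshape(-1,3);return w[(w[:,0]>x0)&(w[:,0]<x1)&(w[:,1]>y0)&(w[:,1]<y1)&(w[:,2]>z0)&(w[:,2]<z1)]
def rect(p):
    (c,s,a)=cv2.minAreaRect((p[:,:2]*1000).astype(np.float32));return np.round(c,1),np.round(s,1),round(a,1),"z",np.round(np.percentile(p[:,2]*1000,[5,50,95]),1),len(p)
E
python3 - <<'E'
from h import *
for n in("top","scene"):
    W,c=cloud(n);print(n)
    b=box(W,.5,.56,-.1,.0,-.02,.02);print("bench",np.median(b[:,2]))
    print("board+",rect(box(W,.56,.80,-.05,.22,.009,.06)))
    print("disc",rect(box(W,.56,.80,-.05,.155,.022,.06)))
    print("dogs",rect(box(W,.56,.80,.05,.22,.034,.06)))
    print("rails",rect(box(W,.38,.58,.02,.20,.048,.075)))
    for s in (box(W,.38,.475,.02,.20,.048,.075),box(W,.475,.58,.02,.20,.048,.075)): print("  rail",rect(s))
    h=box(W,.42,.60,-.5,-.295,.066,.09);print("handle",rect(h)); 
    print("blade",rect(box(W,.42,.60,-.27,-.12,.008,.05)))
    bl=box(W,.42,.60,-.27,-.17,.008,.05)
    print(np.linalg.lstsq(np.c_[bl[:,:2],np.ones(len(bl))],bl[:,2],rcond=None)[0])
E
```

```text
top
bench -0.001479199944471099
board+ (array([676.9,  65.9]), array([219.8, 158.1]), 86.0, 'z', array([11.3, 16.5, 26.7]), 4190)
disc (array([677. ,  90.2]), array([128.2, 125.5]), 87.4, 'z', array([22.3, 24.5, 29.5]), 1263)
dogs (array([681.5, 144.2]), array([ 13.9, 121.5]), 86.6, 'z', array([35.1, 38. , 42.1]), 53)
rails (array([475.6, 109.5]), array([ 97.5, 108.2]), 0.9, 'z', array([55.2, 58.7, 61.9]), 242)
  rail (array([429.8, 108.8]), array([  6. , 108.2]), 0.8, 'z', array([55.3, 58.6, 62.1]), 123)
  rail (array([521.6, 109.1]), array([  5.5, 106.1]), 0.9, 'z', array([55.2, 58.9, 61.7]), 119)
handle (array([ 507.4, -358.5]), array([128.1,  19.1]), 82.3, 'z', array([68.1, 72.1, 75.3]), 237)
blade (array([ 530.4, -227.6]), array([93.9, 64.7]), 80.3, 'z', array([16.5, 20.4, 24.4]), 712)
[ 0.0012551  -0.0040522   0.01873932]
scene
bench 0.0011563471760498434
board+ (array([676.3,  66.3]), array([222.5, 162.2]), 86.3, 'z', array([13.9, 18.5, 28.9]), 3400)
disc (array([676.3,  61.4]), array([185.9, 129.6]), 87.5, 'z', array([23.4, 26.4, 31. ]), 1306)
dogs (array([682.4, 143.3]), array([ 15.8, 124.5]), 86.1, 'z', array([35.7, 39.7, 43.4]), 44)
rails (array([474.8, 108.2]), array([110.3, 103.4]), 89.9, 'z', array([51.1, 59.8, 64. ]), 241)
  rail (array([428.9, 108.2]), array([ 11.1, 110.4]), 0.8, 'z', array([51. , 59.3, 64.1]), 118)
  rail (array([520.9, 108. ]), array([108.4,  11. ]), 89.9, 'z', array([51.2, 59.9, 64. ]), 123)
handle (array([ 508.3, -359.3]), array([129. ,  16.7]), 80.8, 'z', array([67.9, 73.8, 76.8]), 292)
blade (array([ 529. , -227.3]), array([94.9, 66.2]), 81.5, 'z', array([19.7, 22.7, 25.5]), 642)
[ 0.00181759 -0.00130605  0.02138756]
```

Board, dogs, rack and spatula all match their stated sizes:

| Item | Position (mm) | Heading |
|---|---|---|
| Board seat | (679, 96) | 86.3° |
| Rack | (475.3, 108.6) | 90.5° |
| Spatula origin | (508.6, -354, 62) | 81° |

Moving to the spatula now.

```bash
cat >> h.py <<'E'
def go(x,y,z,hd):
    "mm/deg target: print needed shift in tool axes (after turn first) of a downward tool"
    s=robot.get_state();r=R.from_rotvec(s["tcp_rot"]);p=s["tcp_pos"]*1000 if isinstance(s["tcp_pos"],np.ndarray) else np.array(s["tcp_pos"])*1000
    X=r.as_matrix()[:,0];h=np.degrees(np.arctan2(X[1],X[0]));d=np.array([x,y,z])-p
    print("t",round(s["t"],2),"pos",p.round(1),"head",round(h,2),"tilt",np.round(r.as_matrix()[:2,2],4),"F",np.round(s["contact_force"],2),"q",np.round(s["q"],2),"w",round(s["gripper_width"],3))
    print("shift now",r.inv().apply(d).round(1),"turn",round((h-hd+180)%360-180,2))
    a=np.radians(hd);print("shift if turned first",(d[0]*np.cos(a)+d[1]*np.sin(a)).round(1),(d[0]*np.sin(a)-d[1]*np.cos(a)).round(1),(-d[2]).round(1))
E
python3 -m pendant '[[-37,-45,0,0],[-37,-45,0,0],[-37,-45,0,0],[-37,-45,0,0],[-37,-45,0,0]]' 85
python3 -m pendant '[[-37,-45,0,0],[-37,-45,0,0],[-37,-45,0,0],[-37,-45,0,0],[-37,-45,0,0]]'
python3 -m pendant '[[-37,-45,0,0],[-37,-45,0,0],[-37,-45,0,0],[-37,-45,0,0],[-37,-45,0,0]]'
python3 -m pendant '[[0,0,0,10],[0,0,0,10],[0,0,0,10],[0,0,0,10],[0,0,0,10]]'
python3 -m pendant '[[0,0,0,10],[0,0,0,10],[0,0,0,10],[0,0,0,0]]'
python3 -c "
from h import *
go(508.6,-354,51,81)"
```

```text
t: 1.92
tcp_pos: [0.2792, 0.2477, 0.2395]
tcp_rot: [0.505, 3.1, 0.001]
contact_force: [1.0, 0.0, -0.2]
gripper_width: 0.998
gripper_force: 0.0
t: 2.55
tcp_pos: [0.3831, -0.0249, 0.2397]
tcp_rot: [0.507, 3.099, 0.0]
contact_force: [1.3, 0.5, -0.4]
gripper_width: 0.993
gripper_force: 0.0
t: 3.18
tcp_pos: [0.4869, -0.2971, 0.2393]
tcp_rot: [0.507, 3.1, 0.0]
contact_force: [0.8, 0.5, 0.1]
gripper_width: 0.996
gripper_force: 0.0
t: 3.8
tcp_pos: [0.4864, -0.2951, 0.2392]
tcp_rot: [-1.777, -2.591, -0.0]
contact_force: [0.1, -0.1, -0.7]
gripper_width: 0.996
gripper_force: 0.0
t: 4.3
tcp_pos: [0.4864, -0.2951, 0.2393]
tcp_rot: [-2.379, -2.052, 0.0]
contact_force: [-0.3, 0.2, 0.2]
gripper_width: 0.996
gripper_force: 0.0
t 4.3 pos [ 486.4 -295.1  239.3] head 81.56 tilt [-0. -0.] F [-0.31  0.25  0.22] q [-0.68  0.36 -0.14  1.07 -0.    1.04] w 0.996
shift now [-55.   30.6 188.3] turn 0.56
shift if turned first -54.7 31.2 188.3
```

```bash
python3 -m pendant '[[-28,15,20,0.5],[-27,16,40,0],[0,0,50,0],[0,0,40,0],[0,0,20,0]]' 50
python3 -m pendant '[[0,0,10,0],[0,0,8,0],[0,0,0,0]]'
python3 -c "
from h import *
go(508.6,-354,51,81)
W,c=cloud('top');cv2.imwrite('pics/g1.png',cv2.resize(c[170:290,360:540][:,:,::-1],None,fx=4,fy=4))"
```

```text
t: 4.92
tcp_pos: [0.5073, -0.3531, 0.0664]
tcp_rot: [-2.384, -2.04, 0.001]
contact_force: [-0.2, -0.4, -0.9]
gripper_width: 0.583
gripper_force: 0.0
t: 5.3
tcp_pos: [0.5088, -0.3543, 0.0515]
tcp_rot: [2.389, 2.04, 0.0]
contact_force: [-0.7, 0.3, 0.4]
gripper_width: 0.584
gripper_force: 0.0
t 5.3 pos [ 508.8 -354.3   51.5] head 80.99 tilt [ 0.0002 -0.0002] F [-0.74  0.27  0.42] q [-0.73  0.63 -0.23  0.72 -0.    1.  ] w 0.584
shift now [ 0.3 -0.2  0.5] turn -0.01
shift if turned first 0.3 -0.2 0.5
```

View pics/g1.png

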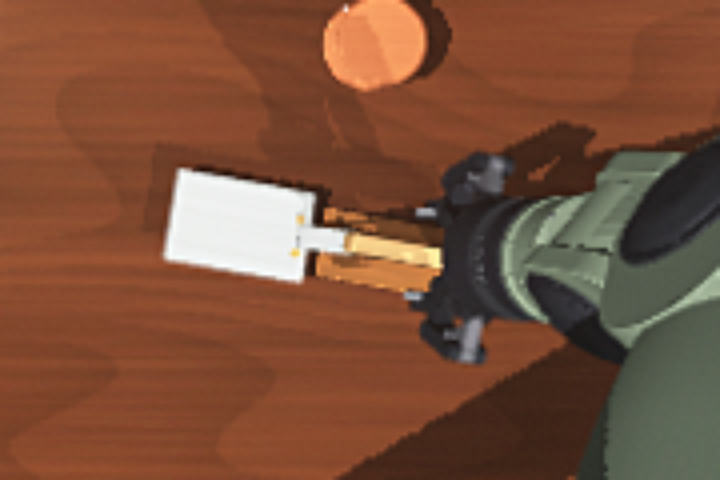

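The hand straddles the handle symmetrically, with the handle entering at about (440,253) in the crop. Gripping and lifting.

```bash
python3 -m pendant '[[0,0,0,0],[0,0,0,0],[0,0,0,0],[0,0,0,0],[0,0,0,0]]' 0
python3 -c "
from h import *
go(508.6,-354,51,81)"
python3 -m pendant '[[0,0,-8,0],[0,0,-25,0],[0,0,-40,0],[0,0,-40,0],[0,0,0,0]]'
python3 - <<'E'
from h import *
s=robot.get_state();p=s["tcp_pos"];go(p[0]*1000,p[1]*1000,p[2]*1000,86.3)
for n in("top","scene"):
    W,c=cloud(n)
    bl=box(W,.42,.62,-.275,-.12,.105,.165);print(rect(bl))
    o=np.array(p);a=np.radians(81);f=(bl-o)@[np.cos(a),np.sin(a),0];l=(bl-o)@[-np.sin(a),np.cos(a),0]
    k=(f>.085)&(f<.175);print(np.linalg.lstsq(np.c_[f[k]-.075,l[k],np.ones(k.sum())],bl[k,2],rcond=None)[0],f[k].max(),np.percentile(l[k],[1,99]))
E
```

```text
t: 5.98
tcp_pos: [0.509, -0.3545, 0.0521]
tcp_rot: [2.389, 2.038, 0.0]
contact_force: [-1.2, 0.1, 5.6]
gripper_width: 0.151
gripper_force: 59.0
t 5.97 pos [ 509.  -354.5   52.1] head 80.95 tilt [ 0.001  -0.0009] F [-1.19  0.05  5.59] q [-0.73  0.63 -0.23  0.72 -0.    1.  ] w 0.151
shift now [ 0.5 -0.5  1.1] turn -0.05
shift if turned first 0.5 -0.5 1.1
t: 6.6
tcp_pos: [0.5103, -0.3556, 0.1678]
tcp_rot: [2.385, 2.035, 0.001]
contact_force: [0.5, -0.4, -1.7]
gripper_width: 0.156
gripper_force: 58.8
t 6.6 pos [ 510.3 -355.6  167.8] head 80.95 tilt [ 0.0047 -0.0042] F [ 0.51 -0.36 -1.66] q [-0.73  0.51 -0.11  0.95 -0.    1.  ] w 0.156
shift now [0. 0. 0.] turn -5.35
shift if turned first 0.0 0.0 -0.0
(array([ 531.5, -230.6]), array([98.8, 64.5]), 80.6, 'z', array([131.8, 135.4, 138.6]), 903)
[-0.01042867  0.00075556  0.1358233 ] 0.17494240263978997 [-0.03293491  0.03011567]
(array([ 529.2, -229.5]), array([99.4, 67.2]), 81.6, 'z', array([133.2, 135.7, 138.3]), 783)
[-0.00354232 -0.00118892  0.13588072] 0.1748921653746411 [-0.03129402  0.0328694 ]
```

```bash
python3 -c "
from h import *
go(660.7,-183.4,80,86.3)"
```

```text
t 6.7 pos [ 508.3 -353.9  163.9] head 80.95 tilt [-0.0005  0.0003] F [-0.47  0.4  -2.7 ] q [-0.73  0.51 -0.11  0.95 -0.    1.  ] w 0.15
shift now [192.4 123.7  83.9] turn -5.35
shift if turned first 180.0 141.1 83.9
```

```bash
python3 -m pendant '[[0,0,0,-5.35],[20,16,0,0],[40,31,0,0],[40,31,0,0],[40,31,0,0]]'
python3 -m pendant '[[30,23,10,0],[10,9,25,0],[0,0,30,0],[0,0,15,0],[0,0,0,0]]'
python3 -m pendant '[[0,0,4,0],[0,0,0,0],[0,0,0,0],[0,0,0,0]]'
python3 - <<'E'
from h import *
go(660.7,-183.4,60,86.3)
for n in("top","scene"):
    W,c=cloud(n)
    cv2.imwrite(f'pics/b_{n}.png',cv2.resize((c[120:260,240:420] if n=="top" else c[180:300,230:410])[:,:,::-1],None,fx=4,fy=4))
    o=np.array(robot.get_state()["tcp_pos"]);a=np.radians(86.3);w=box(W,.55,.8,-.3,.0,.022,.075)
    f=(w-o)@[np.cos(a),np.sin(a),0];l=(w-o)@[-np.sin(a),np.cos(a),0];k=(f>.085)&(f<.19)&(abs(l)<.05)
    print(np.linalg.lstsq(np.c_[f[k]-.075,l[k],np.ones(k.sum())],w[k,2],rcond=None)[0],np.percentile(f[k],[99,100]),np.percentile(l[k],[0,2,98,100]))
    print("board z",[np.median(box(W,x,x+.02,-.02,.02,0,.03)[:,2]) for x in(.60,.73)],"bench",np.median(box(W,.5,.56,-.1,.0,-.02,.02)[:,2]))
E
```

```text
t: 7.32
tcp_pos: [0.6259, -0.2198, 0.1617]
tcp_rot: [-2.29, -2.145, 0.003]
contact_force: [1.0, -0.7, -1.6]
gripper_width: 0.154
gripper_force: 58.7
t: 7.95
tcp_pos: [0.6591, -0.1832, 0.0817]
tcp_rot: [-2.289, -2.145, 0.003]
contact_force: [0.3, 0.8, -0.7]
gripper_width: 0.151
gripper_force: 58.6
t: 8.45
tcp_pos: [0.6612, -0.1838, 0.0809]
tcp_rot: [2.291, 2.148, 0.001]
contact_force: [0.3, 0.0, -1.2]
gripper_width: 0.158
gripper_force: 58.7
t 8.45 pos [ 661.2 -183.8   80.9] head 86.29 tilt [ 0.0009 -0.0004] F [ 0.3   0.04 -1.16] q [-0.38  0.7   0.01  0.88  0.    1.26] w 0.158
shift now [ 0.4 -0.6 20.9] turn -0.01
shift if turned first 0.4 -0.6 20.9
[-0.00797544  0.00396515  0.04928977] [0.17507665 0.17576254] [-0.03435992 -0.03051257  0.02901676  0.03024948]
board z [np.float64(0.014516291490975997), np.float64(0.014103431167992841)] bench -0.001425896863578302
[-0.00411247  0.00048646  0.05162901] [0.17554165 0.17743638] [-0.03291259 -0.03133007  0.03090858  0.03330805]
board z [np.float64(0.016683134817126077), np.float64(0.016434517343298927)] bench 0.0015660679792650067
```

View pics/b_top.png

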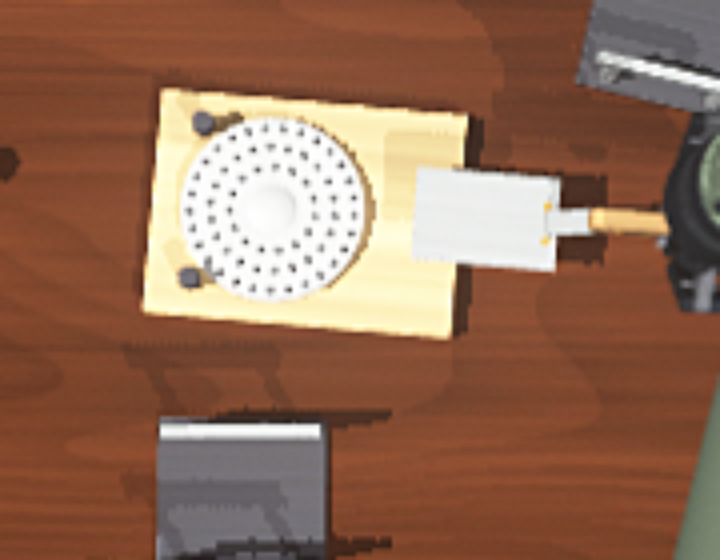

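The crop shows the blade (front at x≈413) over the board's open end, pointing at the disc (centre 270,210) with the dogs beyond it. I expect contact near TCP z 48.5 mm, so I'll feel downwards from here.

```bash
python3 -m pendant '[[0,0,12,0],[0,0,12,0],[0,0,4,0],[0,0,0,0],[0,0,0,0]]'
f(){ grep -E "tcp_pos|contact"; }
for i in 1; do python3 -m pendant '[[0,0,1,0],[0,0,0,0]]'|f
python3 -m pendant '[[0,0,1,0],[0,0,0,0]]'|f
python3 -m pendant '[[0,0,1,0],[0,0,0,0]]'|f; done
```

```text
t: 9.18
tcp_pos: [0.6612, -0.1838, 0.0525]
tcp_rot: [2.292, 2.148, 0.0]
contact_force: [0.5, -1.1, -2.6]
gripper_width: 0.151
gripper_force: 58.7
tcp_pos: [0.6611, -0.1837, 0.0515]
contact_force: [-0.2, 0.2, -2.0]
tcp_pos: [0.6609, -0.1836, 0.0502]
contact_force: [0.0, 0.6, -2.1]
tcp_pos: [0.6608, -0.1836, 0.0491]
contact_force: [1.0, -0.6, -1.8]
```

```bash
f(){ grep -E "tcp_pos|contact"; }
python3 -m pendant '[[0,0,0.5,0],[0,0,0,0]]'|f
python3 -c "
from h import *
print([np.round([*robot.get_state()['contact_force'],*robot.get_state()['ft_torque']],2)])"
python3 -m pendant '[[0,0,0.5,0],[0,0,0,0]]'|f
python3 -c "
from h import *
print([np.round([*robot.get_state()['contact_force'],*robot.get_state()['ft_torque']],2)])"
```

```text
tcp_pos: [0.6609, -0.1836, 0.0487]
contact_force: [0.3, 0.1, -2.5]
[array([ 0.26,  0.12, -2.48, -0.07,  0.03,  0.02])]
tcp_pos: [0.661, -0.1837, 0.0483]
contact_force: [-1.2, 0.8, -1.1]
[array([-1.17,  0.78, -1.12, -0.01,  0.01,  0.01])]
```

```bash
s(){ python3 -c "
from h import *
s=robot.get_state();print(np.round(np.array(s['tcp_pos'])*1000,1),np.round([*s['contact_force'],*s['ft_torque']],2))"; }
python3 -m pendant '[[0,0,0.5,0],[0,0,0,0]]'>/dev/null;s
python3 -m pendant '[[0,0,0.5,0],[0,0,0,0]]'>/dev/null;s
```

```text
[ 661.1 -183.8   48. ] [ 0.21 -0.82 -0.97 -0.03  0.    0.04]
[ 661.  -183.9   47.5] [-0.43 -1.96  1.86  0.03  0.17  0.1 ]
```

```bash
s(){ python3 -c "
from h import *
s=robot.get_state();print(np.round(np.array(s['tcp_pos'])*1000,1),np.round([*s['contact_force'],*s['ft_torque']],2))"; }
python3 -m pendant '[[0,0,0,0]]'>/dev/null;s
python3 -m pendant '[[0,0,0,0]]'>/dev/null;s
```

```text
[ 661.1 -183.9   47.5] [-0.4  -2.03  0.74 -0.04  0.08  0.01]
[ 661.1 -183.9   47.5] [-0.99 -1.67 -0.07 -0.06  0.05  0.05]
```

```bash
cat > s.py <<'E'
from h import *
s=robot.get_state();p=np.array(s['tcp_pos'])*1000;a=np.radians(86.3);d=p[:2]-[678.8,96]
print(round(s['t'],2),p.round(1),"board xy",(d@[np.cos(a),np.sin(a)]).round(1),(d@[-np.sin(a),np.cos(a)]).round(1),np.round([*s['contact_force'],*s['ft_torque']],2))
E
python3 -m pendant '[[5,0,0,0],[6,0,0,0],[6,0,0,0],[5,0,0,0],[0,0,0,0]]'>/dev/null;python3 s.py
python3 -m pendant '[[4,0,0,0],[4,0,0,0],[4,0,0,0],[0,0,0,0]]'>/dev/null;python3 s.py
```

```text
11.8 [ 662.6 -160.5   47.3] board xy -257.0 -0.3 [ 1.45  1.14  1.1   0.46 -0.22 -0.05]
12.3 [ 663.3 -149.2   47.4] board xy -245.7 -0.3 [ 1.69 -1.51  1.8   0.21 -0.18 -0.05]
```

```bash

python3 -m pendant '[[3,0,-0.2,0],[3,0,0,0],[3,0,0,0],[3,0,0,0],[0,0,0,0]]'>/dev/null;python3 s.py
python3 -m pendant '[[3,0,0,0],[3,0,0,0],[3,0,0,0],[0,0,0,0]]'>/dev/null;python3 s.py
```

```text
12.93 [ 664.  -137.4   47.5] board xy -233.9 -0.3 [ 0.41 -2.84  3.47 -0.21 -0.08 -0.07]
13.43 [ 664.5 -128.1   47.5] board xy -224.6 -0.2 [ 0.54 -1.88  2.28 -0.18 -0.11 -0.09]
```

```bash
python3 -c "
from h import *
W,c=cloud('top');print(rect(box(W,.56,.80,.0,.22,.021,.0335)));cv2.imwrite('pics/in1.png',cv2.resize(c[120:240,260:420][:,:,::-1],None,fx=4,fy=4))"
```

```text
(array([671. ,  76.8]), array([171.3, 130. ]), 74.6, 'z', array([21.6, 24.8, 28.9]), 1517)
```

View pics/in1.png

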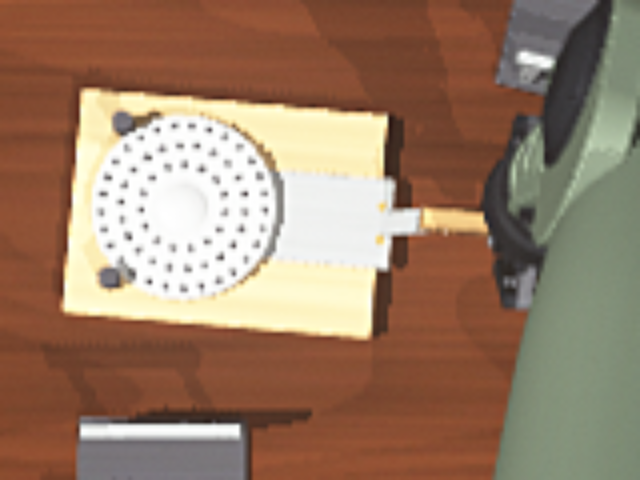

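The disc (centre about 185,207) is against both dogs, and the blade is about 19 mm under its rim. Forces are about 4 N. Continuing.

```bash
for i in 1; do
python3 -m pendant '[[3,0,0,0],[3,0,0,0],[3,0,0,0],[3,0,0,0],[0,0,0,0]]'>/dev/null;python3 s.py
python3 -m pendant '[[3,0,0,0],[3,0,0,0],[3,0,0,0],[3,0,0,0],[0,0,0,0]]'>/dev/null;python3 s.py; done
```

```text
14.1 [ 665.3 -116.3   47.5] board xy -212.7 -0.3 [ 0.16 -1.94  2.9  -0.29 -0.06 -0.06]
14.72 [ 666.1 -104.3   47.5] board xy -200.7 -0.2 [-0.45 -2.72  2.33 -0.35 -0.13 -0.06]
```

```bash
for i in 1; do
python3 -m pendant '[[4,0,0,0],[4,0,0,0],[4,0,0,0],[4,0,0,0],[0,0,0,0]]'>/dev/null;python3 s.py
python3 -m pendant '[[4,0,0,0],[4,0,0,0],[3,0,0,0],[3,0,0,0],[0,0,0,0]]'>/dev/null;python3 s.py
python3 -m pendant '[[3,0,0,0],[3,0,0,0],[3,0,0,0],[0,0,0,0]]'>/dev/null;python3 s.py; done
```

```text
15.35 [667.1 -88.2  47.5] board xy -184.6 -0.2 [ 0.21 -3.23  4.37 -0.36 -0.07 -0.05]
15.97 [667.9 -75.1  47.5] board xy -171.4 -0.2 [-1.19 -5.47  4.01 -0.66 -0.07 -0.06]
16.48 [668.4 -66.5  47.5] board xy -162.9 -0.1 [-0.91 -5.87  3.58 -0.83 -0.08 -0.08]
```

```bash

python3 -m pendant '[[2,0,0,0],[2,0,0,0],[2,0,0,0],[0,0,0,0]]'>/dev/null;python3 s.py
python3 -m pendant '[[2,0,0,0],[2,0,0,0],[0,0,0,0]]'>/dev/null;python3 s.py
python3 -c "
from h import *
W,c=cloud('top');cv2.imwrite('pics/in2.png',cv2.resize(c[120:240,260:420][:,:,::-1],None,fx=4,fy=4))"
```

```text
16.98 [668.8 -61.2  47.5] board xy -157.5 -0.1 [-0.46 -8.02  3.61 -1.09 -0.   -0.03]
17.35 [669.1 -57.   47.5] board xy -153.3 -0.2 [-0.67 -4.23  3.32 -0.54  0.    0.03]
```

View pics/in2.png

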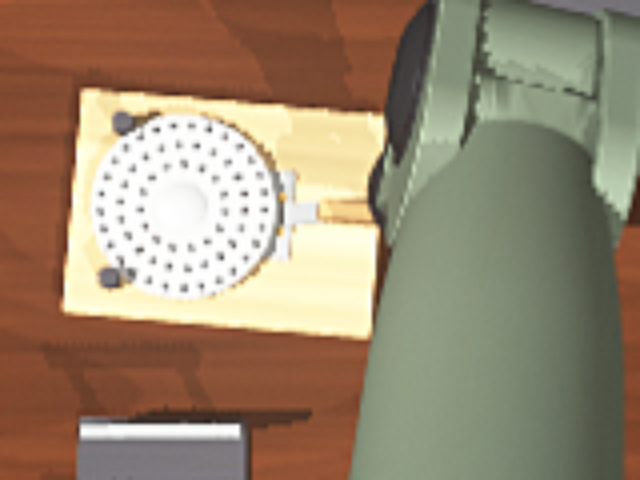

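The neck (about x=285–315) is close behind the rim, so the blade is fully under. Lifting gently.

```bash

python3 -m pendant '[[0,0,-2,0],[-1,0,-2,0],[0,0,-3,0],[0,0,-4,0],[0,0,0,0]]'>/dev/null;python3 s.py
python3 -m pendant '[[0,0,-6,0],[0,0,-8,0],[0,0,-8,0],[0,0,-6,0],[0,0,0,0]]'>/dev/null;python3 s.py
python3 - <<'E'
from h import *
for n in("top","scene"):
    W,c=cloud(n);w=box(W,.58,.78,.0,.19,.045,.09);print(rect(w))
    k=w[:,1]>-1;q=w-w.mean(0);print(np.linalg.lstsq(np.c_[q[:,:2],np.ones(len(q))],q[:,2],rcond=None)[0])
E
```

```text
18.02 [669.2 -56.6  58.8] board xy -152.9 -0.3 [ 0.39 -0.8  -4.53 -0.35 -0.04 -0.05]
18.65 [669.7 -57.   87.4] board xy -153.3 -0.8 [-0.76 -0.3  -5.31 -0.36  0.04  0.01]
(array([684.7,  86.3]), array([126.9, 147.6]), 27.0, 'z', array([57.6, 63.7, 68.1]), 1876)
[3.18022763e-04 2.81971616e-04 7.28478423e-17]
(array([675.3,  88.5]), array([143.6, 130.7]), 56.9, 'z', array([59.1, 65.9, 69.3]), 1414)
[-3.13664549e-03  1.16760880e-02  6.28120739e-17]
```

```bash

python3 -m pendant '[[0,0,-6,0],[0,0,-12,0],[0,0,-12,0],[0,0,-6,0],[0,0,0,0]]'>/dev/null;python3 s.py
cat > disc.py <<'E'
from h import *
s=robot.get_state();o=np.array(s["tcp_pos"]);X=R.from_rotvec(s["tcp_rot"]).as_matrix()[:,0];Y=np.array([-X[1],X[0],0])
for n in("top","scene"):
    W,c=cloud(n);w=W.reshape(-1,3);w=w[np.isfinite(w[:,0])];q=w-o;f=q@X;l=q@Y;k=(f>.092)&(f<.25)&(abs(l)<.09)&(abs(w[:,2]-(o[2]-.0225))<.009)
    C=cv2.minEnclosingCircle(np.c_[f,l][k].astype(np.float32)*1000);hull=cv2.convexHull((np.c_[f,l][k]*1000).astype(np.float32))
    print(n,"disc fwd,left of TCP",np.round(C,1),"ellipse",cv2.fitEllipse(hull),"world",np.round((o+X*C[0][0]/1e3+Y*C[0][1]/1e3)*1e3,1),"z",np.median(w[k,2]).round(4),"slopes",np.linalg.lstsq(np.c_[f[k],l[k],np.ones(k.sum())],w[k,2],rcond=None)[0][:2].round(3))
E
python3 disc.py; python3 -c "
from h import *
go(475.3,-45,120,90.5)"
```

```text
19.38 [669.7 -57.  123.5] board xy -153.3 -0.8 [ 0.91 -0.12 -4.71 -0.38  0.05 -0.03]
t 19.43 pos [669.3 -57.  122.8] head 86.3 tilt [ 0.0006 -0.0002] F [ 1.57 -0.32 -4.13] q [-0.19  0.64  0.    0.94 -0.    1.44] w 0.154
shift now [  -0.6 -194.3    2.7] turn -4.2
shift if turned first 13.7 -193.9 2.8Traceback (most recent call last):
  File "disc.py", line 6, in <module>
    print(n,"disc fwd,left of TCP",np.round(C,1),"ellipse",cv2.fitEllipse(hull),"world",np.round((o+X*C[0][0]/1e3+Y*C[0][1]/1e3)*1e3,1),"z",np.median(w[k,2]).round(4),"slopes",np.linalg.lstsq(np.c_[f[k],l[k],np.ones(k.sum())],w[k,2],rcond=None)[0][:2].round(3))
                                   ~~~~~~~~^^^^^
    return _wrapfunc(a, 'round', decimals=decimals, out=out)
    return _wrapit(obj, method, *args, **kwds)
    conv = _array_converter(obj)
ValueError: setting an array element with a sequence. The requested array has an inhomogeneous shape after 1 dimensions. The detected shape was (2,) + inhomogeneous part.
```

```bash
sed -i 's/np.round(C,1)/np.round(C[0],1),round(C[1],1)/' disc.py
python3 -m pendant '[[0,0,0,-1.4],[0,-5,0,-1.4],[1,-10,0,-1.4],[1,-15,0,0],[2,-18,0,0]]' >/dev/null
python3 -m pendant '[[2,-20,0,0],[2,-20,0,0],[2,-20,0,0],[2,-20,0,0],[1,-20,0,0]]' >/dev/null
python3 -m pendant '[[0,-18,0,0],[0,-14,0,0],[0,-9,0,0],[0,-4,0,0],[0,0,0,0]]' >/dev/null
python3 -m pendant '[[0,0,0,0],[0,0,0,0]]' >/dev/null
python3 disc.py; python3 -c "
from h import *
go(475.3,-45,120,90.5)"
```

```text
top disc fwd,left of TCP [151.8  -1.2] 65.3 ellipse ((152.86532592773438, -1.177743911743164), (127.70826721191406, 129.25588989257812), 176.7040252685547) world [476.4 106.7 122.4] z 0.099 slopes [-0.011  0.001]
scene disc fwd,left of TCP [152.2   1.1] 66.5 ellipse ((153.12217712402344, 0.36711883544921875), (128.6542510986328, 131.82562255859375), 147.7121124267578) world [474.1 107.1 122.4] z 0.1016 slopes [-0.006  0.006]
t 21.65 pos [476.2 -45.1 122.4] head 90.5 tilt [-0. -0.] F [-0.65 -0.41 -4.85] q [-0.25  0.32 -0.54  0.71 -0.    1.31] w 0.153
shift now [ 0.1 -0.9  2.4] turn 0.0
shift if turned first 0.1 -0.9 2.4
```

Disc is within about 1 mm of the rack centre and level to about 0.01 rad. Lowering.

```bash

python3 -m pendant '[[1,0,5,0],[0,0,8,0],[0,0,8,0],[0,0,5,0],[0,0,0,0]]'>/dev/null;python3 s.py
python3 -m pendant '[[0,0,1.5,0],[0,0,1.5,0],[0,0,1.5,0],[0,0,0,0]]'>/dev/null;python3 s.py
python3 -m pendant '[[0,0,1.5,0],[0,0,1.5,0],[0,0,1.5,0],[0,0,0,0]]'>/dev/null;python3 s.py
python3 -m pendant '[[0,0,2,0],[0,0,2,0],[0,0,2,0],[0,0,0,0]]'>/dev/null;python3 s.py
```

```text
22.27 [475.6 -44.   95.9] board xy -152.8 193.8 [ 0.18  0.14 -3.27 -0.34 -0.01  0.  ]
22.77 [476.  -44.1  91.9] board xy -152.9 193.4 [ 0.62 -0.22 -3.77 -0.37 -0.01 -0.01]
23.27 [476.  -44.   87.4] board xy -152.8 193.3 [-0.5   0.37 -2.14 -0.01  0.01 -0.04]
23.77 [475.9 -44.1  81.3] board xy -152.9 193.5 [ 0.19 -0.26 -2.18 -0.08 -0.02 -0.  ]
```

Load is off the blade: Fz is back to -2.2 N and the moment is about 0. Lowering a bit more and withdrawing straight back.

```bash

python3 -m pendant '[[0,0,3,0],[0,0,3,0],[0,0,0,0]]'>/dev/null;python3 s.py
python3 -m pendant '[[-4,0,0,0],[-8,0,0,0],[-12,0,0,0],[-15,0,0,0],[-15,0,0,0]]'>/dev/null;python3 s.py
python3 -m pendant '[[-20,0,0,0],[-20,0,0,0],[-20,0,0,0],[-15,0,0,0],[-5,0,0,0]]'>/dev/null;python3 s.py
python3 - <<'E'
from h import *
for n in("top","scene"):
    W,c=cloud(n);w=box(W,.39,.56,.02,.2,.063,.085);print(rect(w))
    k=(w[:,2]<.073);w=w[k];print("slope",np.linalg.lstsq(np.c_[w[:,:2],np.ones(len(w))],w[:,2],rcond=None)[0][:2].round(3))
go(508.9,-354.5,130,81)
E
```

```text
24.15 [475.8 -44.   75.2] board xy -152.8 193.6 [ 0.17 -0.12 -2.   -0.01  0.01  0.03]
24.77 [476.6 -99.5  75.5] board xy -208.1 189.2 [-0.16 -0.13 -2.44 -0.06 -0.03 -0.04]
25.4 [ 477.3 -179.2   75.5] board xy -287.7 183.3 [ 0.08  0.26 -1.27 -0.07 -0.04 -0.01]
(array([476. , 108.1]), array([127.5, 127.2]), 45.9, 'z', array([64.4, 67.9, 71.7]), 1824)
slope [-0.001  0.001]
(array([475.3, 107.3]), array([129.6, 130.1]), 23.5, 'z', array([67.1, 70.4, 73.6]), 1056)
slope [-0.003  0.003]
t 25.5 pos [ 477.2 -178.5   75.4] head 90.46 tilt [-0.0001  0.0003] F [-0.53  0.96 -2.05] q [-0.5   0.43 -0.51  0.63  0.    1.06] w 0.155
shift now [-176.3   30.3  -54.6] turn 9.46
shift if turned first -168.9 58.9 -54.6
```

```bash

python3 -m pendant '[[-20,0,-20,0],[-20,0,-34,0],[0,0,0,9.4],[-30,10,0,0],[-30,15,0,0]]'>/dev/null
python3 -m pendant '[[-35,15,0,0],[-25,10,0,0],[-7,3,0,0],[0,0,0,0],[0,0,0,0]]'>/dev/null
python3 -m pendant '[[0,0,0,0],[0,0,0,0]]'>/dev/null
python3 - <<'E'
from h import *
go(508.9,-354.5,75,81)
for n in("top","scene"):
    W,c=cloud(n);o=np.array(robot.get_state()["tcp_pos"])
    w=box(W,.42,.6,-.28,-.1,.07,.13);print(rect(w))
    h=box(W,.42,.6,-.36,-.285,o[2]+.014,o[2]+.03);print(rect(h) if len(h)>9 else 0)
E
```

```text
t 27.0 pos [ 510.3 -351.2  129.7] head 81.14 tilt [0.0001 0.0001] F [ 0.11  0.29 -2.01] q [-0.72  0.54 -0.15  0.88  0.    1.  ] w 0.157
shift now [-3.5 -0.9 54.7] turn 0.14
shift if turned first -3.5 -0.9 54.7
(array([ 530.4, -229.4]), array([103.9,  64.5]), 80.7, 'z', array([ 94.6,  97.8, 102. ]), 910)
(array([ 519.3, -326.3]), array([63.9, 36.6]), 65.3, 'z', array([145.4, 149.8, 154.9]), 156)
(array([ 529.6, -228.7]), array([104.3,  66.6]), 80.8, 'z', array([ 97.5, 100.2, 103.4]), 792)
(array([ 516.8, -316.7]), array([48.4, 15. ]), 81.3, 'z', array([145.3, 151.4, 154.4]), 117)
```

```bash

python3 -m pendant '[[-3.5,-0.9,10,0.1],[0,0,20,0],[0,0,20,0],[0,0,10,0],[0,0,0,0]]'>/dev/null;python3 s.py
python3 -m pendant '[[0,0,4,0],[0,0,4,0],[0,0,3,0],[0,0,0,0]]'>/dev/null;python3 s.py
python3 -m pendant '[[0,0,2,0],[0,0,2,0],[0,0,0,0]]'>/dev/null;python3 s.py
```

```text
27.73 [ 508.2 -354.7   68.4] board xy -460.8 141.2 [-0.22  0.18 -2.51 -0.11 -0.02 -0.04]
28.23 [ 508.7 -355.    58.3] board xy -461.0 140.6 [ 0.23 -0.05 -1.95 -0.03  0.03 -0.05]
28.6 [ 508.7 -355.    54.3] board xy -461.0 140.6 [ 0.08 -0.26 -2.84 -0.07  0.01  0.02]
```

```bash

python3 -m pendant '[[0,0,1,0],[0,0,0,0]]'>/dev/null;python3 s.py
python3 -m pendant '[[0,0,1,0],[0,0,0,0]]'>/dev/null;python3 s.py
python3 -m pendant '[[0,0,0.7,0],[0,0,0,0]]'>/dev/null;python3 s.py
```

```text
28.85 [ 508.8 -355.1   53.4] board xy -461.1 140.5 [-0.54  0.38 -2.85 -0.02  0.01 -0.02]
29.1 [ 508.8 -355.    52.4] board xy -461.1 140.6 [ 0.81  0.5  -1.98 -0.06  0.02  0.01]
29.35 [ 508.9 -355.1   52.1] board xy -461.2 140.5 [-0.78 -0.44  1.06  0.11  0.19 -0.06]
```

Seated at z 52, as at the pick-up. Releasing and backing off.

```bash

python3 -m pendant '[[0,0,0,0],[0,0,0,0],[0,0,0,0],[0,0,0,0],[0,0,0,0]]' 50|tail -3
python3 -m pendant '[[0,0,-5,0],[0,0,-20,0],[0,0,-40,0],[0,0,-50,0],[0,0,-50,0]]'|head -2
python3 -m pendant '[[-40,0,0,0],[-40,0,0,0],[0,0,0,0],[0,0,0,0],[0,0,0,0]]'|head -2
python3 - <<'E'
from h import *
for n in("top","scene"):
    W,c=cloud(n);print("disc",rect(box(W,.39,.56,.02,.2,.063,.085)))
    print("handle",rect(box(W,.42,.60,-.5,-.295,.066,.09)));h=box(W,.42,.60,-.5,-.295,.068,.09);print("slope",np.polyfit(h[:,1],h[:,2],1))
    print("blade",rect(box(W,.42,.60,-.27,-.12,.008,.05)))
    cv2.imwrite(f"pics/end_{n}.png",c[:,:,::-1])
E
```

```text
contact_force: [0.6, 0.7, -0.1]
gripper_width: 0.588
gripper_force: 0.0
t: 30.6
tcp_pos: [0.5087, -0.355, 0.2186]
t: 31.22
tcp_pos: [0.4965, -0.433, 0.2168]
disc (array([476.1, 108. ]), array([128.9, 126.4]), 1.0, 'z', array([64.4, 68. , 71.9]), 1815)
handle (array([ 508.9, -359. ]), array([128.5,  14.7]), 80.3, 'z', array([68.5, 72. , 75.3]), 239)
slope [-0.00050999  0.0718965 ]
blade (array([ 530.4, -228.2]), array([93.6, 64.3]), 80.3, 'z', array([16.4, 20.3, 23.6]), 707)
disc (array([476. , 109.3]), array([129.6, 131.2]), 3.8, 'z', array([67.2, 70.5, 73.9]), 1055)
handle (array([ 509. , -359.3]), array([128.7,  15.8]), 81.3, 'z', array([67.7, 73.7, 76.8]), 287)
slope [0.00232269 0.07447849]
blade (array([ 528.4, -227.1]), array([93.9, 67.6]), 80.7, 'z', array([19.8, 22.6, 25.6]), 640)
```

View pics/end_scene.png

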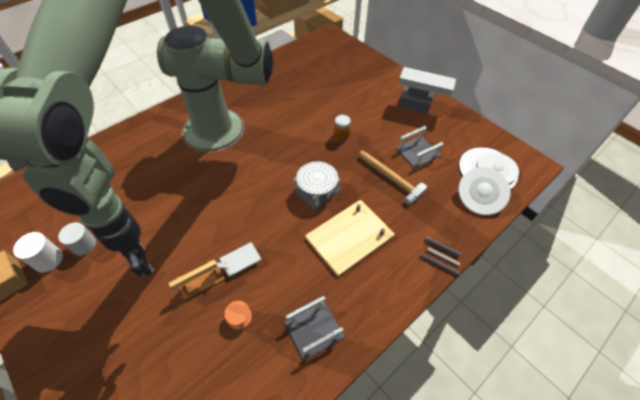

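The disc is centred on the rack (317,180), the spatula is back in its rest (215,270), the hammer, jar and spool are where they started, and the arm is clear.

```bash
python3 -c "
from cell import robot
print(robot.hand_in())"
```

```text
the job is handed in; nothing more can be done
None
```

I handed the job in at about 31 s: by camera the disc sits level within about 1 mm of the rack's centre, the spatula is back in its rest, and the hammer, jar and spool were left alone; the hand-in returned no verdict.

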